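Pull the faulty card from a pump controller

ROBOT

A 6-joint arm with a two-finger parallel gripper is mounted at the origin on the work surface. World frame = base frame: x ahead of the robot, y to its left, z up, the work surface at z = 0. Lengths are in m, angles in rad, forces in N, time in s.
With the tool pointing down it reaches from about 0.275 to 0.75 m from the base axis. Payload 10.2 kg.
Tool frame: the origin (TCP) lies where the fingers leave the gripper's body, on its centre line; the fingertips stand 73 mm ahead of it and the grasp point (between the pads) lies 54 mm ahead of it (hold_point_z is the z of the grasp point in the tool frame, in m); z points along the fingers, y is the line along which they close (so a half turn about z gives the same grasp; the last joint's range is limited). The gripper opens to 85 mm and grips with 20 to 120 N. Pads are 22 mm wide; open, the fingers measure 114 mm over their backs; the gripper's body (76 mm by 85 mm) begins 54 mm behind the grasp point. The pads swing forward as they close: fully open they stand 13 mm farther back than shut.
Start: joints at [-1.417, 0.313, 1.498, -0, 1.331, -0.223], TCP at [0.193, -0.488, 0.304] pointing down, gripper open.
Joint ranges: [-2.94, 2.94], [-0.97, 2.17], [0.19, 2.56], [-1.23, 4.37], [0.02, 3.11], [-2.88, 2.88]. Speed limits (rad/s): [2.39, 2.39, 3.01, 3.14, 3.14, 3.14].

INTERFACE

Orientations are given as a 3x3 rotation matrix whose columns are the frame's x, y, z axes.
In Python, from station import * gives the robot as it stands.
- The arm moves only by the tool servo_tool, never from a script. Its argument "rows" is a list of rows, each an object with "rot": the turn, a rotation vector about the tool's x, y, z each as a share of 4 degrees, from -1 to 1, a list of three; "linear": the shift along the tool's x, y, z each as a share of 0.03 m, from -1 to 1, a list of three; "fingers": the gripper's target within -1 to 1 (shut at 1, half-way at 0, fully open at -1). A call has 1 to 12 rows; each row shifts and turns the commanded pose from where the row before left it, along the tool's axes as they then stand; what a row does not reach is not made up. A row lasts 1/8 s, in which the tool goes at most 62.5 mm and 10.7 degrees, less where a joint would pass 70% of its speed; a pose out of reach is approached as far as the arm can. A call with a number of a shift or a turn outside -1 to 1 is refused whole. A call with a gripper value outside its range is refused whole. The fingers move at their own pace and stop on an object; the grip force is fixed at half the most. Time passes only in rows, so rows that do not move let the fingers close. It gives the time, the measured TCP pose, the force, the opening and the grip force at its end, in the units of the state.
- observe(): the state, without advancing time (a new reading comes with each control period).
- grab_frame(name): name is "scene" or "top"; returns a dict with "img" (420x560x3 uint8, red, green, blue), "fx", "fy", "cx", "cy" (pixels), "R" (3x3) and "t" (3): a world point X has camera coordinates R X + t. Camera axes: x right, y down, z forward; pixel columns grow to the right and rows downward; lengths in m; the calibration is good to about 2 mm. A picture is of the moment at which its call begins. There is no depth.
- close_job(): hands the job in; it is judged then, once.
Trained networks look in a picture, given as the dict that the camera call returned (one of the last four; its "shot" number tells which), for a name from the list of things; names that differ only in an ending like _2 or _b are one class to them, and where a whole thing is asked for, a point or a joint stands for the part that bears it (a point fixed in the world has none). Each returns a list of dicts, best first, with "conf" (0 to 1); they miss things now and then, are a little off and sometimes report something else, mostly with a low value. They report only what shows in the picture. A call takes as long as a camera call. They do not tell look-alikes from the thing itself.
- look_for(picture, query): "position" ([column, row] in pixels, amid what is visible of it).
- landmark_of(picture, query): "position" ([column, row] in pixels: a listed point, or the origin of a listed thing).
The state is a dict: "t": time; "joint_pos": joint angles; "joint_velocities": joint speeds; "joint_efforts": joint torques, N m; "tool_pos": TCP position; "ee_rot": TCP orientation; "wrist_force": force on the tool from outside, world axes, zero at the start; "ft_torque": the same for the moment, N m; "width": opening from 0.0 (shut) to 1.0 (fully open); "finger_force": force on a finger pad.
Only numpy, scipy, OpenCV 4.12 (cv2) and the standard library are available. Lean on these libraries where they do the work, as an engineer would, in place of code of your own. Each camera call takes 0.05 s, during which the arm holds its last target. There are 200 camera calls.

TASK

The plug-in card with the red handle strip in the pump controller is faulty. Push the yellow cover-latch slide all the way to its end and let it spring back, so that the clear cover flips open, then pull the red card straight up out of its guides and lower it gently into a free slot of the black board rack until it stands upright on the rack's floor. Leave the cover open, and leave the other cards and the things on the bench where they are.

Things in the scene. Friction and masses are not known exactly. Their poses are not given: they have to be found in the camera images.
- controller: Grey pump controller lying on its back, fixed to the bench, 245 (x) by 200 mm (y). Origin: centre of its underside; x points away from the robot. Front part (x -122 to -33 mm): console 115 mm high with the latch. Behind it: open-topped card bay, walls 128 mm high, 5 mm thick, closed by a clear cover 6 mm thick hinged along the far (+x) rim.
- bay_floor (a point): Centre of the card bay's floor, at controller x = 45 mm, y = 0, 12 mm above the bench. Three pairs of white upright guides here and at 48 mm to either side (y) hold one card each, its plane in the controller's x-z plane. The guides reach 85 mm above the bench and leave a card about 1.5 mm of play each side (y).
- latch_grip (a point): Point in the yellow grip of the cover latch, at mid length, 145 mm above the bench; moves with it. The grip is an upright fin 60 mm long (controller's y), 16 mm thick (x), 122 to 160 mm above the bench, on a flat steel slide. It is 50 mm in front of the cover's edge. Two steel arms (tops at 140 mm) stand 39 to 61 mm to either side (y), 23 mm and more behind it (+x).
- cover_latch (a joint): Travel of the latch slide along the controller's +y, in m: 0 at rest, 0.030 at its end stop. A spring pulls it back to 0 (about 4 N at rest, 11 N at the end). Its two tongues hold the cover's lugs until about 0.026.
- cover (a joint): Angle of the clear cover in rad: 0 shut, 2.5 fully open (leaning far back behind the hinge, which is 131 mm above the bench, 18 mm behind the cards' far ends; cover 155 mm long, then up to 225 mm above the bench). Once the latch frees it, its springs swing it fully open in 2 to 3 s and it stays there.
- red_card_mid (a point): Centre of the faulty card, with the red handle strip along its top: 120 mm wide (its x), 110 mm tall (z), board 4 mm thick (y), small components up to 14 mm proud. The point is 55 mm above its lower edge. The strip is 104 mm long, 10 mm thick, 22 mm high, its centre 44 mm above the point. About 0.2 kg. It stands on the bay floor in any of the three guides.
- grey_card_a_mid (a point): Centre of a good card with a grey handle strip, same shape as the red one; in another guide of the controller. To be left there.
- grey_card_b_mid (a point): Centre of the other good card with a grey strip, in the remaining guide. To be left there.
- board_rack: Black board rack with grey slot ribs, fixed to the bench, 156 mm (x) by 160 mm (y). Origin: centre of its underside. A floor 12 mm high and two comb walls 74 mm high at its x ends; three slots in the rack's x-z plane at y = -48, 0 and 48 mm. Each slot is 128 mm long between the walls and 7.4 mm wide, with mouths flared to about 17 mm at 75 mm above the bench.
- slot0 (a point): Centre of the floor of the slot at rack y = -48 mm, 12 mm above the bench; the grey rack card stands in it. Axes as the rack's.
- slot1 (a point): Centre of the floor of the middle slot, 12 mm above the bench; free. A card that stands in it has its centre 55 mm above this point.
- slot2 (a point): Centre of the floor of the slot at rack y = 48 mm, 12 mm above the bench; free.
- rack_card_mid (a point): Centre of the grey-strip card that already stands in slot0 of the rack, same shape as the others. To be left there.
- impeller: Brass pump impeller, 120 mm across, 40 mm high, on the bench. Origin: centre of its underside. To be left alone.
- paint_tin: Paint tin, 90 mm across, 115 mm high, on the bench. Origin: centre of its underside. To be left alone.
- screwdriver: Screwdriver 200 mm long with an orange handle, lying on the bench between the work and the big blue motor at the bench's -y side. Origin: about its middle. To be left alone.
There are look-alikes about, which are no part of the job. Several things look just like the board_rack: the one meant starts farthest to the robot's right.

How it is judged:
On the way, in this order (a step that is already met when the one before it is completed fails the run):
1. the latch slide is pushed to its end (26 mm or more of its 30 mm) (value of joint cover_latch above 0.026 m), for 0.05 s.
2. the slide has sprung back home (within 3 mm) and the cover stands open (beyond 2.2 rad) (value of joint cover_latch below 0.003 m and value of joint cover above 2.2 rad), for 0.2 s.
3. the red card is drawn up out of its guides (its centre more than 150 mm above the bench) (z of red_card_mid in the frame of controller above 0.15 m), for 0.1 s.
At the end, for the whole second after the job is handed in: The red card stands in a slot of the rack: its centre within 9 mm sideways of the slot's centre and 50 to 59 mm above the slot's floor, within 0.12 rad of upright and at rest; the latch slide is home (within 3 mm), the cover open (beyond 2.2 rad), the grey cards within 12 mm of where they stood (all of step 2 and ((horizontal distance between red_card_mid and slot0 below 0.009 m and z of red_card_mid in the frame of slot0 between 0.05 and 0.059 m) or (horizontal distance between red_card_mid and slot1 below 0.009 m and z of red_card_mid in the frame of slot1 between 0.05 and 0.059 m) or (horizontal distance between red_card_mid and slot2 below 0.009 m and z of red_card_mid in the frame of slot2 between 0.05 and 0.059 m)) and angle between red_card_mid's own z axis and vertical below 0.12 rad and linear speed of red_card below 0.02 m/s and distance of each of grey_card_a_mid, grey_card_b_mid, rack_card_mid from where it was at the start of the episode below 0.012 m); the robot touches nothing.
It fails at once if a grey card is shifted by more than 20 mm (distance of any of grey_card_a_mid, grey_card_b_mid, rack_card_mid from where it was at the start of the episode above 0.02 m).
It fails at once if the impeller, paint tin or screwdriver is shifted by more than 30 mm (distance of any of impeller, paint_tin, screwdriver from where it was at the start of the episode above 0.03 m).
It fails at once if the red card is dropped (falls faster than 0.5 m/s out of the fingers) (linear speed of red_card above 0.5 m/s and contact force between the fingers and red_card below 0.1 N).
It also fails if it takes over 58 s, if anything falls off the work surface, if the arm or the gripper's body presses on something with over 40 N, if the wrist force passes 120 N, or if a joint passes its speed limit or range.

## Working session

There is one attempt and no reset: what is moved stays moved. The work goes in short steps, Python scripts to look and compute and a tool call to move; the robot and the scene stay as the last step left them, time stands still between calls to the robot, and variables do not carry over. Pictures are saved under pics/ and viewed, at most 10 in all, crops included, and the job is handed in when it is done.

Besides the shell and the picture viewer there is one more tool, called after "Call:" as name([rows], argument=value, ...), one row to a line, values as JSON. servo_tool: Moves the arm, as the interface text tells. Shift numbers are shares of 0.03 m and turn numbers shares of 4 degrees, none past 1 either way. Its arguments: {"type":"object","properties":{"rows":{"type":"array"}},"required":["rows"]}

```bash
mkdir -p pics
cat > h.py <<'E'
from station import *
import numpy as np, cv2
def save(f,n,crop=None,s=1):
    im=cv2.cvtColor(f["img"],cv2.COLOR_RGB2BGR)
    if crop: c0,r0,c1,r1=crop; im=im[r0:r1,c0:c1]
    if s!=1: im=cv2.resize(im,None,fx=s,fy=s,interpolation=cv2.INTER_CUBIC)
    cv2.imwrite("pics/"+n,im)
def at_z(f,p,z):
    R=np.array(f["R"]);t=np.array(f["t"])
    d=R.T@np.array([(p[0]-f["cx"])/f["fx"],(p[1]-f["cy"])/f["fy"],1]);c=-R.T@t
    return c+d*(z-c[2])/d[2]
def proj(f,X):
    c=np.array(f["R"])@np.array(X)+np.array(f["t"])
    return [f["fx"]*c[0]/c[2]+f["cx"],f["fy"]*c[1]/c[2]+f["cy"]]
E
python3 - <<'E'
from h import *
np.set_printoptions(precision=4,suppress=True)
o=observe();print(o)
Z=dict(controller=0,bay_floor=.012,latch_grip=.145,red_card_mid=.067,grey_card_a_mid=.067,board_rack=0,slot0=.012,slot1=.012,slot2=.012,impeller=0,paint_tin=0,screwdriver=.01)
for n in("top","scene"):
    f=grab_frame(n);save(f,n+"0.png")
    print(n,"cam",-np.array(f["R"]).T@f["t"], f["fx"])
    for q,z in Z.items():
        for d in landmark_of(f,q):
            if d["conf"]>.2: print(q,np.round(d["conf"],2),np.round(d["position"],1),at_z(f,d["position"],z)[:2])
E
```

```text
{'t': 0.0, 'joint_pos': array([-1.4174,  0.3134,  1.4984, -0.    ,  1.331 , -0.2234]), 'joint_velocities': array([-0.    , -0.0001, -0.0002,  0.0007,  0.0015, -0.0008]), 'joint_efforts': array([  0.0003, -41.2276, -25.9733,  -0.0002,   0.0042,   0.0001]), 'tool_pos': array([ 0.1931, -0.488 ,  0.3034]), 'ee_rot': array([[ 0.9298,  0.368 , -0.0002],
       [ 0.368 , -0.9298,  0.0012],
       [ 0.0003, -0.0012, -1.    ]]), 'wrist_force': array([-0.6948, -0.4649, -0.7613]), 'ft_torque': array([-0.0014, -0.0186, -0.014 ]), 'finger_force': 0.0, 'width': 0.9985161801480376}
top cam [0.3028 0.038  1.4519] 479.39731398707016
controller 0.87 [240.8 203. ] [0.5459 0.1666]
latch_grip 0.71 [230.4 226.9] [0.456  0.1833]
red_card_mid 0.31 [359.1 193. ] [ 0.5551 -0.1868]
grey_card_a_mid 0.72 [358.9 196.2] [ 0.5456 -0.1857]
board_rack 0.93 [211.7 299.5] [0.2563 0.2576]
board_rack 0.81 [359.1 197.3] [ 0.5539 -0.197 ]
board_rack 0.59 [335.6 276.6] [ 0.3145 -0.1148]
slot0 0.97 [336.1 275.9] [ 0.3164 -0.1151]
slot0 0.85 [347.2 195.9] [ 0.5571 -0.159 ]
slot0 0.84 [351.9 277. ] [ 0.3119 -0.162 ]
slot0 0.81
[... 2099 characters left out ...]
2987 -0.1867]
slot1 0.65 [305.2 192.4] [ 0.3353 -0.0633]
slot1 0.63 [233.2 207.6] [ 0.5626 -0.1383]
slot1 0.62 [394.9 241.9] [0.2643 0.2547]
slot1 0.59 [406.3 247.7] [0.2551 0.2881]
slot2 0.97 [299.3 180.1] [ 0.3116 -0.1251]
slot2 0.93 [226.9 202.8] [ 0.5673 -0.1694]
slot2 0.93 [378.7 234.5] [0.2802 0.2078]
slot2 0.86 [223.6 192.3] [ 0.5505 -0.2204]
slot2 0.75 [291.4 169.8] [ 0.2987 -0.1867]
slot2 0.65 [305.2 192.4] [ 0.3353 -0.0633]
slot2 0.63 [233.2 207.6] [ 0.5626 -0.1383]
slot2 0.62 [394.9 241.9] [0.2643 0.2547]
slot2 0.59 [406.3 247.7] [0.2551 0.2881]
impeller 0.82 [406.  338.1] [0.4598 0.4664]
paint_tin 0.76 [324.3 376.8] [0.6705 0.4247]
screwdriver 0.73 [226.  159.5] [ 0.4517 -0.3779]
```

View pics/top0.png

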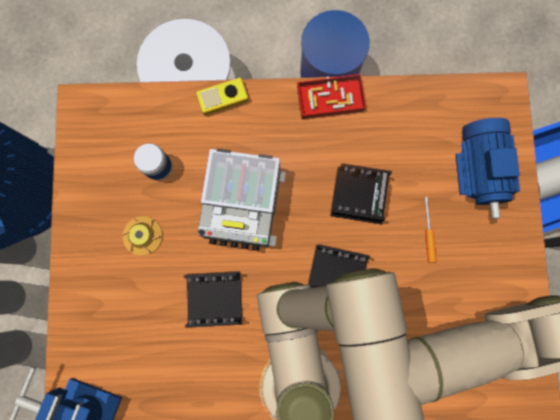

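View pics/scene0.png

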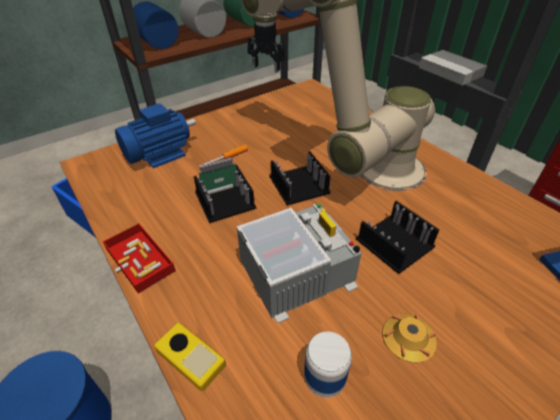

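Candidate racks in the top picture are (211,299), (338,270) and (360,195). The robot's right is −y, which is image right, so (360,195) at y ≈ −0.20 fits, and it is also the only one with a grey card standing in it. I'll confirm this in an enlarged crop, which will also give me the yaw angles.

Run:
```python
from h import *
f=grab_frame("top");save(f,"c1.png",(195,140,395,260),4)
```

```text
(no output)
```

View pics/c1.png

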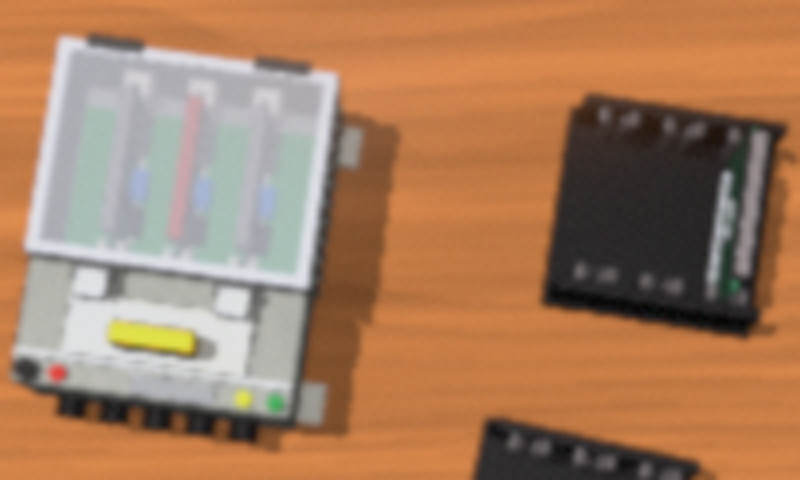

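The crop confirms the rack at (360,195), which holds the one grey card in its right-hand slot. The red card is in the middle guide at about px (242,182), and the latch grip is at about px (233,224). Next I fit the poses from the marked corners.

Run:
```python
from h import *
from scipy.optimize import least_squares
np.set_printoptions(precision=4,suppress=True)
f=grab_frame("top")
def fit(M,P,x0):
    P=np.array(P)/4+[195,140]
    def w(s): 
        c,n=np.cos(s[2]),np.sin(s[2]); return [[s[0]+c*m[0]-n*m[1],s[1]+n*m[0]+c*m[1],m[2]] for m in M]
    r=least_squares(lambda s:(np.array([proj(f,X) for X in w(s)])-P).ravel(),x0)
    print(r.x,np.rad2deg(r.x[2]));print(r.fun.reshape(-1,2));return r.x
# image left = +y, image up = +x
fit([(122,100,134),(122,-100,134),(-33,-100,134),(-33,100,134),(-82,30,160),(-82,-30,160),(97,0,122),(-7,0,122)] and
 np.array([(122,100,134),(122,-100,134),(-33,-100,134),(-33,100,134),(-82,30,160),(-82,-30,160),(97,0,122),(-7,0,122)])/1000,
 [(62,38),(338,73),(318,290),(25,250),(110,333),(195,344),(196,93),(177,243)],[.55,.17,-.1])
fit(np.array([(78,80,74),(78,-80,74),(-78,-80,74),(-78,80,74)])/1000,[(585,97),(783,127),(750,333),(547,303)],[.55,-.2,-.1])
p=f
for q,z in(("latch_grip",.145),("bay_floor",.012),("red_card_mid",.067)):
  g=grab_frame("scene")
  for d in landmark_of(g,q)[:2]: print(q,d["conf"],at_z(g,d["position"],z))
```

```text
[ 0.5424  0.1598 -0.1577] -9.03277854645658
[[-0.3322  0.2771]
 [ 0.6454  0.4514]
 [-1.7119  0.0824]
 [ 0.4619  0.8175]
 [ 0.2199 -0.5187]
 [ 0.8217 -0.4014]
 [ 0.1916  0.5656]
 [-0.3136 -1.2076]]
[ 0.5521 -0.1926 -0.1975] -11.316843215527703
[[-2.6952 -0.9516]
 [ 1.7109  0.5479]
 [ 2.4572  1.0674]
 [-1.5053 -0.7503]]
bay_floor 0.38 [ 0.5566 -0.2355  0.012 ]
```

Call:
servo_tool([
  {"rot":[0,0,0.956],"linear":[0,0,0],"fingers":1},
  {"rot":[0,0,0.956],"linear":[0,0,0],"fingers":1},
  {"rot":[0,0,0.956],"linear":[0,0,0],"fingers":1},
  {"rot":[0,0,0.956],"linear":[0,0,0],"fingers":1},
  {"rot":[0,0,0.956],"linear":[0,0,0],"fingers":1},
  {"rot":[0,0,0.956],"linear":[0,0,0],"fingers":1},
  {"rot":[0,0,0.956],"linear":[0,0,0],"fingers":1},
  {"rot":[0,0,0.956],"linear":[0,0,0],"fingers":1},
  {"rot":[0,0,0],"linear":[0,-1,0],"fingers":1},
  {"rot":[0,0,0],"linear":[0.3,-1,0],"fingers":1},
  {"rot":[0,0,0],"linear":[0.3,-1,0],"fingers":1},
  {"rot":[0,0,0],"linear":[0.3,-1,0],"fingers":1},
])

```text
t: 3.2
tool_pos: [0.2389, -0.373, 0.304]
ee_rot: [[0.988, -0.157, 0.0], [-0.157, -0.988, -0.0], [0.0, 0.0, -1.0]]
wrist_force: [-0.4, 0.1, 0.4]
width: 0.002
finger_force: 0.0
```

Call:
servo_tool([
  {"rot":[0,0,0],"linear":[0.3,-1,0],"fingers":1},
  {"rot":[0,0,0],"linear":[0.3,-1,0],"fingers":1},
  {"rot":[0,0,0],"linear":[0.3,-1,0],"fingers":1},
  {"rot":[0,0,0],"linear":[0.3,-1,0],"fingers":1},
  {"rot":[0,0,0],"linear":[0.3,-1,0],"fingers":1},
  {"rot":[0,0,0],"linear":[0.3,-1,0],"fingers":1},
  {"rot":[0,0,0],"linear":[0.3,-1,0],"fingers":1},
  {"rot":[0,0,0],"linear":[0.3,-1,0],"fingers":1},
  {"rot":[0,0,0],"linear":[0.3,-1,0],"fingers":1},
  {"rot":[0,0,0],"linear":[0.3,-1,0],"fingers":1},
  {"rot":[0,0,0],"linear":[0.3,-1,0],"fingers":1},
  {"rot":[0,0,0],"linear":[0.3,-1,0],"fingers":1},
])

```text
t: 4.7
tool_pos: [0.402, -0.0342, 0.304]
ee_rot: [[0.988, -0.156, 0.0], [-0.156, -0.988, -0.0], [0.0, 0.0, -1.0]]
wrist_force: [0.2, 0.4, -1.1]
width: -0.003
finger_force: 0.0
```

Call:
servo_tool([
  {"rot":[0,0,0],"linear":[0.3,-1,0],"fingers":1},
  {"rot":[0,0,0],"linear":[0.2,-1,0],"fingers":1},
  {"rot":[0,0,0],"linear":[0,-1,0],"fingers":1},
  {"rot":[0,0,0],"linear":[0,0,0.5],"fingers":1},
  {"rot":[0,0,0],"linear":[0,0,0.5],"fingers":1},
  {"rot":[0,0,0],"linear":[0,0,0],"fingers":1},
])

```text
t: 5.45
tool_pos: [0.4302, 0.0514, 0.2733]
ee_rot: [[0.988, -0.156, -0.002], [-0.156, -0.988, 0.0], [-0.002, 0.0, -1.0]]
wrist_force: [0.4, 1.0, 0.8]
width: 0.001
finger_force: 0.0
```

Run:
```python
from h import *
f=grab_frame("scene");o=observe();print(o["tool_pos"])
p=o["tool_pos"];print("tip",proj(f,p-[0,0,.073]),"fin top ends",proj(f,[.4614+.157*.03,.1727+.0296,.16]),proj(f,[.4614-.157*.03,.1727-.0296,.16]))
save(f,"c2.png",(220,140,420,290),4)
```

```text
[0.43050451 0.05131944 0.27404047]
tip [np.float64(306.83059098909655), np.float64(174.60653967776014)] fin top ends [np.float64(333.5133292568294), np.float64(224.1898055772993)] [np.float64(320.7131382233928), np.float64(209.18293509181999)]
```

View pics/c2.png

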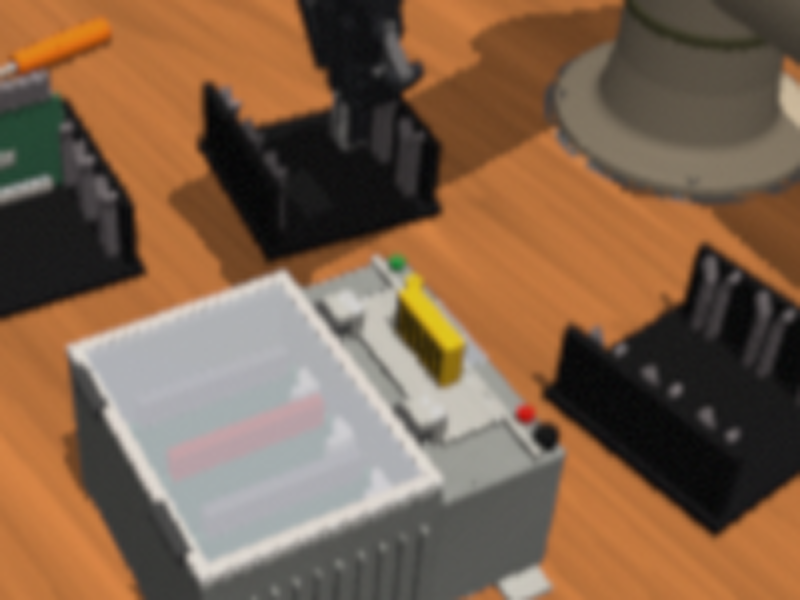

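Call:
servo_tool([
  {"rot":[0,0,0],"linear":[0.2,-0.8,0],"fingers":1},
  {"rot":[0,0,0],"linear":[0,-0.8,0.5],"fingers":1},
  {"rot":[0,0,0],"linear":[0,0,0.8],"fingers":1},
  {"rot":[0,0,0],"linear":[0,0,0.7],"fingers":1},
  {"rot":[0,0,0],"linear":[0,-0.3,0],"fingers":1},
  {"rot":[0,0,0],"linear":[0,-0.3,0],"fingers":1},
  {"rot":[0,0,0],"linear":[0,-0.3,0],"fingers":1},
  {"rot":[0,0,0],"linear":[0,-0.3,0],"fingers":1},
])

```text
t: 6.5
tool_pos: [0.4498, 0.1341, 0.2144]
ee_rot: [[0.988, -0.156, 0.001], [-0.156, -0.988, 0.0], [0.001, -0.0, -1.0]]
wrist_force: [-0.1, 0.3, 0.2]
width: -0.003
finger_force: 0.0
```

Call:
servo_tool([
  {"rot":[0,0,0],"linear":[0,-0.3,0],"fingers":1},
  {"rot":[0,0,0],"linear":[0,-0.3,0],"fingers":1},
])

```text
t: 6.75
tool_pos: [0.4526, 0.1509, 0.2143]
ee_rot: [[0.988, -0.156, 0.0], [-0.156, -0.988, -0.002], [0.001, 0.002, -1.0]]
wrist_force: [-1.6, -9.2, 3.8]
width: -0.002
finger_force: 4.8
```

Call:
servo_tool([
  {"rot":[0,0,0],"linear":[0,-0.15,0],"fingers":1},
  {"rot":[0,0,0],"linear":[0,-0.15,0],"fingers":1},
])

```text
t: 7.0
tool_pos: [0.454, 0.1594, 0.2143]
ee_rot: [[0.988, -0.156, 0.0], [-0.156, -0.988, -0.003], [0.001, 0.003, -1.0]]
wrist_force: [-1.9, -11.0, 5.1]
width: 0.0
finger_force: 5.8
```

Call:
servo_tool([
  {"rot":[0,0,0],"linear":[0,-0.12,0],"fingers":1},
  {"rot":[0,0,0],"linear":[0,-0.12,0],"fingers":1},
])

```text
t: 7.25
tool_pos: [0.4551, 0.1662, 0.2143]
ee_rot: [[0.988, -0.156, -0.0], [-0.156, -0.988, -0.004], [0.0, 0.004, -1.0]]
wrist_force: [-3.7, -23.1, 5.7]
width: -0.004
finger_force: 11.8
```

The force jumped to 23 N, so the slide is at its end stop. I'll back off along −y and take the arm clear.

Call:
servo_tool([
  {"rot":[0,0,0],"linear":[0,0,0],"fingers":1},
  {"rot":[0,0,0],"linear":[0,1,0],"fingers":1},
  {"rot":[0,0,0],"linear":[-0.5,1,0],"fingers":1},
  {"rot":[0,0,0],"linear":[-0.5,1,-0.5],"fingers":0.1},
  {"rot":[0,0,0],"linear":[0,0.5,-1],"fingers":0.1},
  {"rot":[0,0,0],"linear":[0,0,-1],"fingers":0.1},
  {"rot":[0,0,0],"linear":[0,0,-1],"fingers":0.1},
  {"rot":[0,0,0],"linear":[0,0,0],"fingers":0.1},
  {"rot":[0,0,0],"linear":[0,0,0],"fingers":0.1},
  {"rot":[0,0,0],"linear":[0,0,0],"fingers":0.1},
  {"rot":[0,0,0],"linear":[0,0,0],"fingers":0.1},
  {"rot":[0,0,0],"linear":[0,0,0],"fingers":0.1},
])

```text
t: 8.75
tool_pos: [0.4088, 0.0681, 0.3186]
ee_rot: [[0.988, -0.157, -0.001], [-0.157, -0.988, 0.0], [-0.001, 0.0, -1.0]]
wrist_force: [-1.0, -0.0, -0.5]
width: 0.45
finger_force: 0.0
```

Call:
servo_tool([
  {"rot":[0,0,0],"linear":[0,0,0],"fingers":0.1},
  {"rot":[0,0,0],"linear":[0,0,0],"fingers":0.1},
  {"rot":[0,0,0],"linear":[0,0,0],"fingers":0.1},
  {"rot":[0,0,0],"linear":[0,0,0],"fingers":0.1},
  {"rot":[0,0,0],"linear":[0,0,0],"fingers":0.1},
  {"rot":[0,0,0],"linear":[0,0,0],"fingers":0.1},
  {"rot":[0,0,0],"linear":[0,0,0],"fingers":0.1},
  {"rot":[0,0,0],"linear":[0,0,0],"fingers":0.1},
  {"rot":[0,0,0],"linear":[0,0,0],"fingers":0.1},
  {"rot":[0,0,0],"linear":[0,0,0],"fingers":0.1},
])

```text
t: 10.0
tool_pos: [0.4089, 0.0681, 0.3189]
ee_rot: [[0.988, -0.156, -0.0], [-0.156, -0.988, 0.0], [-0.0, -0.0, -1.0]]
wrist_force: [0.7, -0.4, -0.2]
width: 0.452
finger_force: 0.0
```

Run:
```python
from h import *
f=grab_frame("scene");g=grab_frame("top");o=observe();print(o["t"],o["tool_pos"],o["width"])
for F,n in((f,"scene"),(g,"top")):
  for q,z in(("red_card_mid",.067),("grey_card_a_mid",.067),("latch_grip",.145)):
    for d in landmark_of(F,q): print(n,q,round(d["conf"],2),np.round(d["position"],1),at_z(F,d["position"],z)[:2])
a=cv2.resize(f["img"][130:280,150:350],None,fx=3,fy=3,interpolation=2)
a2=cv2.resize(g["img"][130:280,190:390],None,fx=4,fy=4,interpolation=2)
np.save("f.npy",f["img"]);np.save("g.npy",g["img"])
cv2.imwrite("pics/t1.png",a2[:,:,::-1]);
b=cv2.resize(f["img"][125:275,170:370],None,fx=4,fy=4,interpolation=2);cv2.imwrite("pics/s1.png",b[:,:,::-1])
import pickle;pickle.dump((f,g),open("fg.pkl","wb"))
```

```text
10.1 [0.4088796  0.06811989 0.31888847] 0.44996545946531696
scene red_card_mid 0.69 [277.3 256.3] [0.59104981 0.1405901 ]
scene grey_card_a_mid 0.58 [289.  272.1] [0.59681186 0.19835363]
scene grey_card_a_mid 0.34 [213.3 177.1] [ 0.56739164 -0.24551272]
scene grey_card_a_mid 0.24 [323.9 377.2] [0.69454449 0.4440636 ]
scene latch_grip 0.66 [331.5 221.7] [0.45336127 0.18239705]
scene latch_grip 0.41 [225.2 198.6] [ 0.62571987 -0.05076818]
top red_card_mid 0.7 [241.5 190.2] [0.57279427 0.15810446]
top grey_card_a_mid 0.57 [226.6 184.5] [0.59105931 0.20175924]
top latch_grip 0.72 [229.2 224.2] [0.46351374 0.18646899]
```

View pics/t1.png

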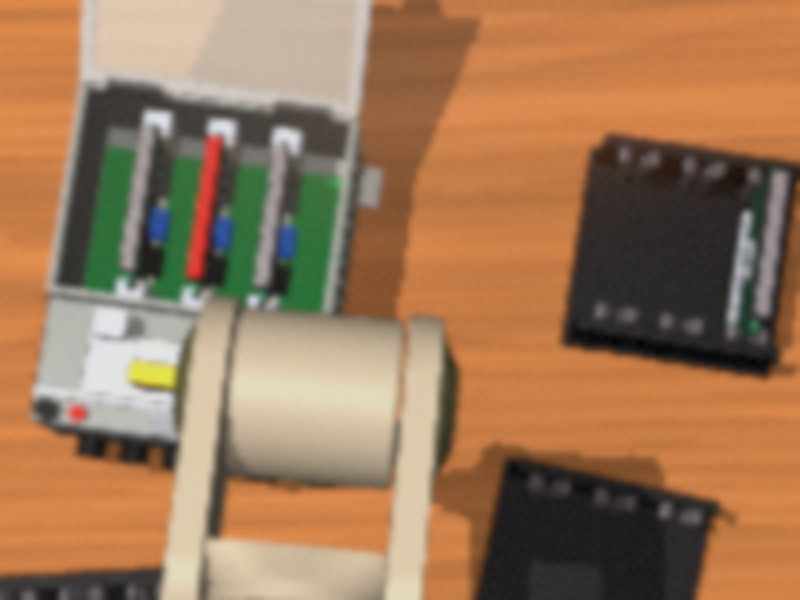

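View pics/s1.png

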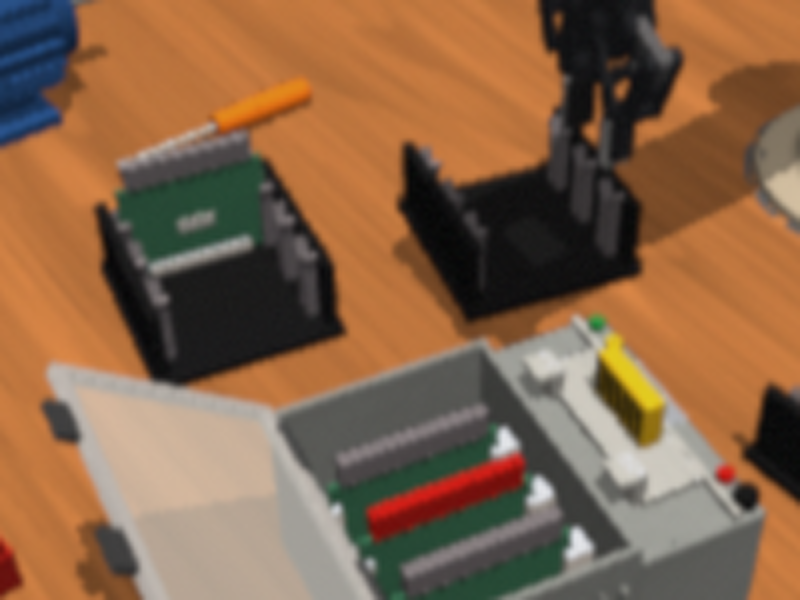

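The cover is open and the slide is home: the red strip shows at top px ≈(242,182), and the rack with the grey card at px ≈(363,191). I'll fit the red strip from its colour mask in both views, and the rack from its ribs, base edge and grey card.

```bash
cat >> h.py <<'E'
from scipy.optimize import minimize
def red_mask(f,box=None):
    h=cv2.cvtColor(f["img"],cv2.COLOR_RGB2HSV)
    m=((h[...,0]<6)|(h[...,0]>174))&(h[...,1]>170)&(h[...,2]>70)
    if box: k=np.zeros_like(m);k[box[1]:box[3],box[0]:box[2]]=1;m&=k
    n,l,st,_=cv2.connectedComponentsWithStats(m.astype(np.uint8))
    return (l==1+np.argmax(st[1:,4])).astype(np.uint8)
def strip_sil(f,s,S=8):
    c,n=np.cos(s[2]),np.sin(s[2])
    P=[proj(f,[s[0]+c*a-n*b,s[1]+n*a+c*b,s[3]+d]) for a in(-.052,.052) for b in(-.005,.005) for d in(-.011,.011)]
    return cv2.convexHull(np.array(P,np.float32))
def desc(m): # centroid + half extent along main axis
    M=cv2.moments(m); x=M["m10"]/M["m00"];y=M["m01"]/M["m00"]
    t=.5*np.arctan2(2*M["mu11"],M["mu20"]-M["mu02"]); return np.array([x,y]),t
E
python3 - <<'E'
from h import *
import pickle
from scipy.optimize import least_squares
np.set_printoptions(precision=4,suppress=True)
f,g=pickle.load(open("fg.pkl","rb"))
D=[]
for F,b in((f,(230,220,330,280)),(g,(220,150,265,210))):
    m=red_mask(F,b);c,t=desc(m);D.append((F,c,t));ys,xs=np.nonzero(m);print(m.sum(),c,np.rad2deg(t),xs.min(),xs.max(),ys.min(),ys.max())
def res(s,Ds):
    r=[]
    for F,c,t in Ds:
        cc,tt=desc(strip_sil(F,[*s,.111])); r+=list(cc-c)+[30*np.sin(tt-t)]
    return r
for Ds in(D,D[:1],D[1:]):
    r=least_squares(res,[.587,.153,-.157],args=(Ds,));print("red strip",r.x,np.rad2deg(r.x[2]),r.fun)
P=lambda c,r:(190+c/4,130+r/4)
for n,a,b in(("slot1",(703,168),(681,323)),("slot2",(638,159),(616,314))):
    A=at_z(g,P(*a),.075);B=at_z(g,P(*b),.075);print(n,(A+B)/2,np.rad2deg(np.arctan2(*(A-B)[1::-1])),np.linalg.norm(A-B))
A=at_z(g,P(778,172),.122);B=at_z(g,P(763,315),.122);print("slot0 card",(A+B)/2,np.rad2deg(np.arctan2(*(A-B)[1::-1])),np.linalg.norm(A-B))
A=at_z(f,(170+165/4,125+380/4),0);B=at_z(f,(170+340/4,125+330/4),0);print("scene edge y+80",A,B,(A+B)/2,np.rad2deg(np.arctan2(*(A-B)[1::-1])),np.linalg.norm(A-B))
A=at_z(f,(170+120/4,125+163/4),.122);B=at_z(f,(170+248/4,125+135/4),.122);print("scene strip0 back top",(A+B)/2,np.rad2deg(np.arctan2(*(A-B)[1::-1])),np.linalg.norm(A-B))
E
```

```text
335 [280.591  248.7881] -20.782825694735383 262 300 239 259
124 [240.7823 182.5806] -81.64111224842415 237 244 165 199
red strip [ 0.5887  0.1542 -0.1566] -8.974980806837324 [ 0.1709 -0.9331 -0.3694  0.6132 -0.7986 -0.0932]
red strip [ 0.5882  0.1551 -0.157 ] -8.995437383553925 [ 0.5289 -0.779  -0.3682]
red strip [ 0.587   0.1554 -0.157 ] -8.995437383553925 [ 0.1791 -0.214  -0.0791]
slot1 [ 0.5585 -0.1971  0.075 ] -10.757119759362684 0.11644602823221213
slot2 [ 0.5664 -0.1501  0.075 ] -10.487581039054987 0.1165387820802955
slot0 card [ 0.5496 -0.2444  0.122 ] -9.036100088083764 0.10331148081917137
scene edge y+80 [ 0.64   -0.1413  0.    ] [ 0.5005 -0.1099  0.    ] [ 0.5702 -0.1256  0.    ] -12.728779699516215 0.14291843821560432
scene strip0 back top [ 0.5525 -0.2405  0.122 ] -15.004044470327772 0.10168525361750416
```

Call:
servo_tool([
  {"rot":[0,0,0],"linear":[0.9,-0.63,0],"fingers":0.1},
  {"rot":[0,0,0],"linear":[0.9,-0.63,0],"fingers":0.1},
  {"rot":[0,0,0],"linear":[0.9,-0.63,0],"fingers":0.1},
  {"rot":[0,0,0],"linear":[0.9,-0.63,0],"fingers":0.1},
  {"rot":[0,0,0],"linear":[0.9,-0.63,0],"fingers":0.1},
  {"rot":[0,0,0],"linear":[0.94,-0.65,0],"fingers":0.1},
  {"rot":[0,0,0],"linear":[0,0,1],"fingers":0.1},
  {"rot":[0,0,0],"linear":[0,0,1],"fingers":0.1},
  {"rot":[0,0,0],"linear":[0,0,1],"fingers":0.1},
  {"rot":[0,0,0],"linear":[0,0,0.3],"fingers":0.1},
  {"rot":[0,0,0],"linear":[0,0,0],"fingers":0.1},
])

```text
t: 11.78
tool_pos: [0.588, 0.1552, 0.2202]
ee_rot: [[0.988, -0.156, -0.0], [-0.156, -0.988, 0.0], [-0.0, 0.0, -1.0]]
wrist_force: [0.8, -0.0, -0.6]
width: 0.455
finger_force: 0.0
```

Run:
```python
from h import *
f=grab_frame("scene");o=observe();p=o["tool_pos"];print(o["t"],p)
print("tip mid px",proj(f,p-[0,0,.073]),"strip top ctr px",proj(f,[.588,.155,.122]))
save(f,"s2.png",(210,140,350,280),4)
```

```text
11.825 [0.58827565 0.15519873 0.22092033]
tip mid px [np.float64(281.4675008958512), np.float64(237.7101039272191)] strip top ctr px [np.float64(281.531548864108), np.float64(244.84003807318265)]
```

View pics/s2.png

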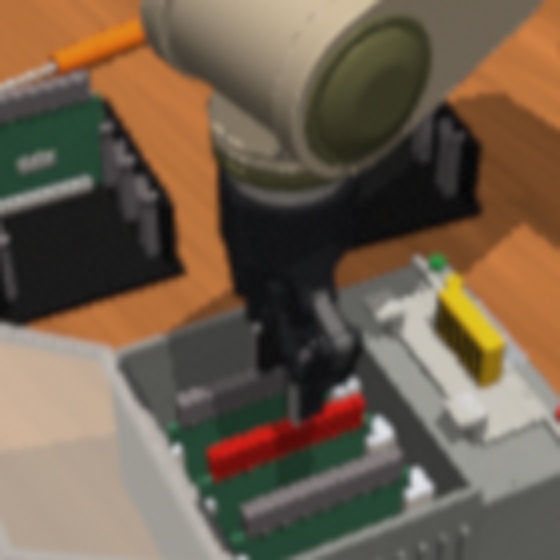

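The open fingers straddle the red strip, with the near fingertip at crop (302,410) and the strip centre at about (286,437), clear of both grey strips. Next I descend and grip.

Call:
servo_tool([
  {"rot":[0,0,0],"linear":[0,0,0.45],"fingers":0.1},
  {"rot":[0,0,0],"linear":[0,0,0.45],"fingers":0.1},
  {"rot":[0,0,0],"linear":[0,0,0.45],"fingers":0.1},
  {"rot":[0,0,0],"linear":[0,0,0.45],"fingers":0.1},
  {"rot":[0,0,0],"linear":[0,0,0],"fingers":0.1},
])

```text
t: 12.45
tool_pos: [0.5875, 0.1551, 0.1645]
ee_rot: [[0.988, -0.157, -0.002], [-0.157, -0.988, -0.0], [-0.002, 0.0, -1.0]]
wrist_force: [-0.6, -0.9, 0.5]
width: 0.45
finger_force: 0.0
```

Call:
servo_tool([
  {"rot":[0,0,0],"linear":[0,0,0],"fingers":1},
  {"rot":[0,0,0],"linear":[0,0,0],"fingers":1},
  {"rot":[0,0,0],"linear":[0,0,0],"fingers":1},
  {"rot":[0,0,0],"linear":[0,0,0],"fingers":1},
  {"rot":[0,0,0],"linear":[0,0,0],"fingers":1},
  {"rot":[0,0,0],"linear":[0,0,0],"fingers":1},
])

```text
t: 13.2
tool_pos: [0.5882, 0.1553, 0.1666]
ee_rot: [[0.988, -0.156, 0.002], [-0.156, -0.988, 0.0], [0.001, -0.0, -1.0]]
wrist_force: [0.9, 1.3, 5.3]
width: 0.11
finger_force: 59.8
```

Call:
servo_tool([
  {"rot":[0,0,0],"linear":[0,0,-0.3],"fingers":1},
  {"rot":[0,0,0],"linear":[0,0,-0.4],"fingers":1},
  {"rot":[0,0,0],"linear":[0,0,-0.5],"fingers":1},
  {"rot":[0,0,0],"linear":[0,0,-0.5],"fingers":1},
  {"rot":[0,0,0],"linear":[0,0,-0.5],"fingers":1},
  {"rot":[0,0,0],"linear":[0,0,-0.5],"fingers":1},
  {"rot":[0,0,0],"linear":[0,0,-0.5],"fingers":1},
  {"rot":[0,0,0],"linear":[0,0,-0.5],"fingers":1},
  {"rot":[0,0,0],"linear":[0,0,-0.5],"fingers":1},
  {"rot":[0,0,0],"linear":[0,0,-0.5],"fingers":1},
  {"rot":[0,0,0],"linear":[0,0,-0.5],"fingers":1},
  {"rot":[0,0,0],"linear":[0,0,0],"fingers":1},
])

```text
t: 14.7
tool_pos: [0.5881, 0.1552, 0.3232]
ee_rot: [[0.988, -0.156, 0.002], [-0.156, -0.988, 0.0], [0.002, -0.001, -1.0]]
wrist_force: [0.9, 0.3, -3.0]
width: 0.105
finger_force: 58.7
```

Call:
servo_tool([
  {"rot":[0,0,0],"linear":[0,0.5,0],"fingers":1},
  {"rot":[0,0,0],"linear":[0.1,1,0],"fingers":1},
  {"rot":[0,0,0],"linear":[0.1,1,0],"fingers":1},
  {"rot":[0,0,0],"linear":[0.1,1,0],"fingers":1},
  {"rot":[0,0,0],"linear":[0.1,1,0],"fingers":1},
  {"rot":[0,0,0],"linear":[0.1,1,0],"fingers":1},
  {"rot":[0,0,0],"linear":[0.1,1,0],"fingers":1},
  {"rot":[0,0,0],"linear":[0.1,1,0],"fingers":1},
  {"rot":[0,0,0],"linear":[0.1,1,0],"fingers":1},
  {"rot":[0,0,0],"linear":[0.1,1,0],"fingers":1},
  {"rot":[0,0,0],"linear":[0,0.65,0],"fingers":1},
  {"rot":[0,0,0.43],"linear":[0,0,0],"fingers":1},
])

```text
t: 16.2
tool_pos: [0.5664, -0.151, 0.3214]
ee_rot: [[0.982, -0.189, -0.001], [-0.189, -0.982, 0.0], [-0.001, -0.0, -1.0]]
wrist_force: [0.2, -0.4, -2.2]
width: 0.105
finger_force: 58.7
```

Call:
servo_tool([
  {"rot":[0,0,0],"linear":[0,0,0.5],"fingers":1},
  {"rot":[0,0,0],"linear":[0,0,0.5],"fingers":1},
  {"rot":[0,0,0],"linear":[0,0,0.5],"fingers":1},
  {"rot":[0,0,0],"linear":[0,0,0.5],"fingers":1},
  {"rot":[0,0,0],"linear":[0,0,0.4],"fingers":1},
  {"rot":[0,0,0],"linear":[0,0,0],"fingers":1},
  {"rot":[0,0,0],"linear":[0,0,0],"fingers":1},
])

```text
t: 17.08
tool_pos: [0.5671, -0.1499, 0.2504]
ee_rot: [[0.983, -0.186, 0.001], [-0.186, -0.983, -0.0], [0.001, 0.0, -1.0]]
wrist_force: [-0.7, -0.2, -2.1]
width: 0.105
finger_force: 58.6
```

Run:
```python
from h import *
import pickle
from scipy.optimize import least_squares
np.set_printoptions(precision=4,suppress=True)
f=grab_frame("scene");g=grab_frame("top");o=observe();p=o["tool_pos"];print(o["t"],p,o["width"])
pickle.dump((f,g),open("fg2.pkl","wb"))
save(f,"s3.png",(180,110,320,230),5)
yaw=np.arctan2(o["ee_rot"][1,0],o["ee_rot"][0,0]);c,s=np.cos(yaw),np.sin(yaw)
W=lambda a,b,z,O=p:[O[0]+c*a-s*b,O[1]+s*a+c*b,z]
zb=.012+p[2]-.1666
q=lambda X:np.round((np.array(proj(f,X))-[180,110])*5)
print("yaw",np.rad2deg(yaw),"bottom z",zb)
print("card bottom corners (crop px) far+x / -x",q(W(.06,0,zb)),q(W(-.06,0,zb)),"top strip",q(W(.052,0,zb+.11)),q(W(-.052,0,zb+.11)))
R=[.567,-.150,0]
y2=np.deg2rad(-10.7);c,s=np.cos(y2),np.sin(y2)
print("slot2 floor ends",q(W(.064,0,.012,R)),q(W(-.064,0,.012,R)),"mouth",q(W(.064,0,.075,R)),q(W(-.064,0,.075,R)))
print("rack base +y corners",q(W(.078,.032,0,R)),q(W(-.078,.032,0,R)),"wall tops",q(W(.078,.032,.074,R)),q(W(-.078,.032,.074,R)),q(W(.078,-.128,.074,R)),q(W(-.078,-.128,.074,R)))
```

```text
17.175 [ 0.5671 -0.1499  0.2505] 0.1071483943277804
yaw -10.724710087479016 bottom z 0.09592221418795674
card bottom corners (crop px) far+x / -x [141. 405.] [331. 351.] top strip [129. 249.] [305. 203.]
slot2 floor ends [152. 511.] [345. 452.] mouth [139. 434.] [339. 375.]
rack base +y corners [149. 564.] [386. 490.] wall tops [132. 475.] [380. 401.] [ 59. 322.] [288. 260.]
```

View pics/s3.png

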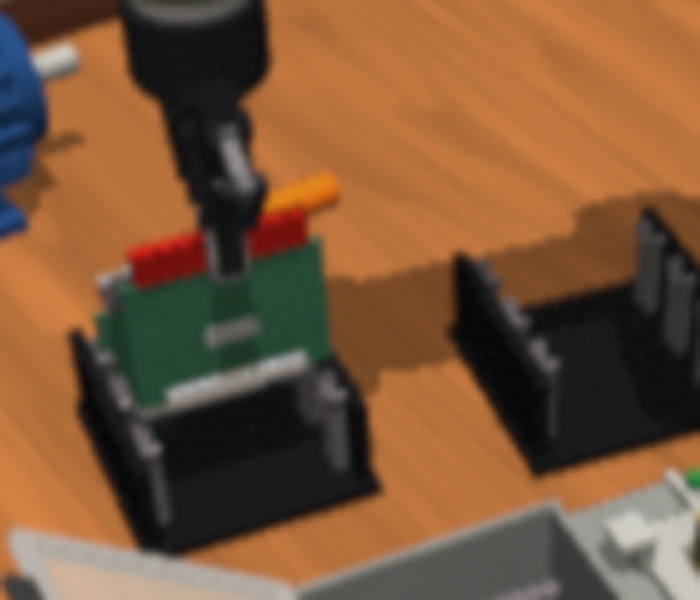

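The card hangs above the rack's near slot (slot2). Its lower corners are at crop (147,415) and (331,362), and they line up with the near rib pairs at about (148,447) and (333,380). I'll lower slowly and watch the force.

Call:
servo_tool([
  {"rot":[0,0,0],"linear":[0,0,0.2],"fingers":1},
  {"rot":[0,0,0],"linear":[0,0,0.2],"fingers":1},
  {"rot":[0,0,0],"linear":[0,0,0.2],"fingers":1},
  {"rot":[0,0,0],"linear":[0,0,0.2],"fingers":1},
])

```text
t: 17.68
tool_pos: [0.5669, -0.1498, 0.2254]
ee_rot: [[0.983, -0.186, -0.0], [-0.186, -0.983, 0.0], [-0.0, -0.0, -1.0]]
wrist_force: [0.1, -0.3, -2.2]
width: 0.106
finger_force: 58.7
```

Call:
servo_tool([
  {"rot":[0,0,0],"linear":[0,0,0.1],"fingers":1},
  {"rot":[0,0,0],"linear":[0,0,0.1],"fingers":1},
])

```text
t: 17.92
tool_pos: [0.567, -0.1498, 0.2198]
ee_rot: [[0.983, -0.186, 0.0], [-0.186, -0.983, -0.0], [0.0, 0.0, -1.0]]
wrist_force: [0.0, 0.1, -2.6]
width: 0.105
finger_force: 58.7
```

Call:
servo_tool([
  {"rot":[0,0,0],"linear":[0,0,0.12],"fingers":1},
  {"rot":[0,0,0],"linear":[0,0,0.12],"fingers":1},
  {"rot":[0,0,0],"linear":[0,0,0.12],"fingers":1},
])

```text
t: 18.3
tool_pos: [0.5669, -0.1498, 0.2089]
ee_rot: [[0.983, -0.186, 0.0], [-0.186, -0.983, -0.0], [0.0, 0.0, -1.0]]
wrist_force: [-0.4, -0.4, -2.9]
width: 0.109
finger_force: 58.7
```

Call:
servo_tool([
  {"rot":[0,0,0],"linear":[0,0,0.15],"fingers":1},
  {"rot":[0,0,0],"linear":[0,0,0.15],"fingers":1},
  {"rot":[0,0,0],"linear":[0,0,0.15],"fingers":1},
])

```text
t: 18.68
tool_pos: [0.5669, -0.1498, 0.1952]
ee_rot: [[0.983, -0.186, -0.0], [-0.186, -0.983, 0.0], [-0.0, -0.0, -1.0]]
wrist_force: [-1.3, -0.0, -1.9]
width: 0.102
finger_force: 58.7
```

Call:
servo_tool([
  {"rot":[0,0,0],"linear":[0,0,0.15],"fingers":1},
  {"rot":[0,0,0],"linear":[0,0,0.15],"fingers":1},
  {"rot":[0,0,0],"linear":[0,0,0.15],"fingers":1},
])

```text
t: 19.05
tool_pos: [0.5669, -0.1498, 0.1818]
ee_rot: [[0.983, -0.186, 0.0], [-0.186, -0.983, 0.0], [0.0, -0.0, -1.0]]
wrist_force: [-0.0, -0.5, -2.0]
width: 0.106
finger_force: 58.7
```

Call:
servo_tool([
  {"rot":[0,0,0],"linear":[0,0,0.12],"fingers":1},
  {"rot":[0,0,0],"linear":[0,0,0.12],"fingers":1},
  {"rot":[0,0,0],"linear":[0,0,0.12],"fingers":1},
  {"rot":[0,0,0],"linear":[0,0,0.05],"fingers":1},
  {"rot":[0,0,0],"linear":[0,0,0],"fingers":1},
])

```text
t: 19.68
tool_pos: [0.5669, -0.1498, 0.1697]
ee_rot: [[0.983, -0.186, -0.0], [-0.186, -0.983, 0.0], [-0.0, -0.0, -1.0]]
wrist_force: [0.9, 0.6, -2.0]
width: 0.103
finger_force: 58.7
```

Call:
servo_tool([
  {"rot":[0,0,0],"linear":[0,0,0.06],"fingers":1},
  {"rot":[0,0,0],"linear":[0,0,0.05],"fingers":1},
  {"rot":[0,0,0],"linear":[0,0,0],"fingers":1},
])

```text
t: 20.05
tool_pos: [0.5669, -0.1498, 0.1666]
ee_rot: [[0.983, -0.186, 0.0], [-0.186, -0.983, -0.0], [0.0, 0.0, -1.0]]
wrist_force: [-0.9, 0.7, -0.0]
width: 0.107
finger_force: 59.0
```

The card's weight is now off the wrist at the expected height, so it is standing on the floor. I'll release it and take a look.

Call:
servo_tool([
  {"rot":[0,0,0],"linear":[0,0,0],"fingers":0.2},
  {"rot":[0,0,0],"linear":[0,0,0],"fingers":0.2},
  {"rot":[0,0,0],"linear":[0,0,0],"fingers":0.2},
  {"rot":[0,0,0],"linear":[0,0,0],"fingers":0.2},
  {"rot":[0,0,0],"linear":[0,0,-0.3],"fingers":0.2},
  {"rot":[0,0,0],"linear":[0,0,-0.6],"fingers":0.2},
  {"rot":[0,0,0],"linear":[0,0,-1],"fingers":0.2},
  {"rot":[0,0,0],"linear":[0,0,-1],"fingers":0.2},
  {"rot":[0,0,0],"linear":[0,0,-1],"fingers":0.2},
  {"rot":[0,0,0],"linear":[0,0,-1],"fingers":0.2},
  {"rot":[0,0,0],"linear":[0,0,0],"fingers":0.2},
])

```text
t: 21.42
tool_pos: [0.5673, -0.1499, 0.3163]
ee_rot: [[0.983, -0.186, 0.005], [-0.186, -0.983, -0.002], [0.005, 0.001, -1.0]]
wrist_force: [-0.1, 0.0, -0.3]
width: 0.401
finger_force: 0.0
```

Run:
```python
from h import *
f=grab_frame("scene");o=observe();print(o["t"],o["tool_pos"],o["width"],o["wrist_force"])
save(f,"s4.png",(180,110,380,260),4)
```

```text
21.475 [ 0.56694561 -0.1497896   0.31434712] 0.39910463028443166 [ 0.04147889 -0.62462749  0.17540905]
```

View pics/s4.png

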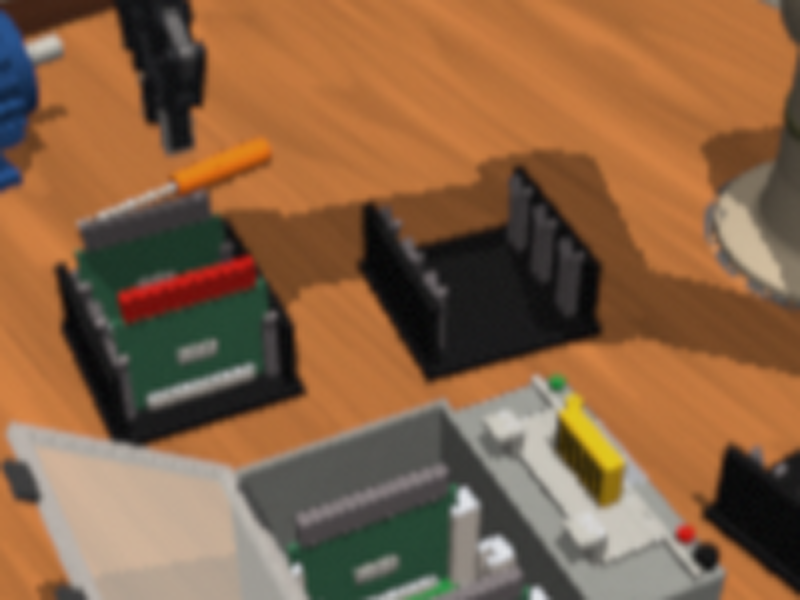

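The red card stands upright in slot2, with its strip at crop (190,287) and its lower edge on the rack floor behind the near ribs. The cover is open, the slide is home, the grey cards are in place and the gripper is clear, so I'm handing in.

```bash
python3 -c "
from station import *
print(close_job())"
```

```text
the job is handed in; nothing more can be done
None
```

I've handed the job in. The red card stands upright in the free slot2 of the rightmost rack, the cover is open and the latch slide is home. The last picture shows the other cards in place and the gripper clear; no verdict came back.

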